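Clear the light path and hold the glass cell in it

TASK

At the phone-repair bench a little orange parts basket has been left standing in the light path between the blue torch and the white sensor head: first hang it by its steel handle on the hook stand and let go of it. Then take the small glass cell out of its grey stand, gripping it by its two white frosted faces only and never touching the clear windows, and hold it upright in the light path, midway between torch and sensor (above the white cross), centred on the beam with its windows facing torch and sensor squarely. Finish while still holding the cell there, and leave the phone, tin and screwdriver alone.

Things in the scene. Friction and masses are not known exactly. Their poses are not given: they have to be found in the camera images.
- bail (a point): Centre of the top bar of the orange basket's stiff steel handle, 132.5 mm above its underside; axes the basket's, z up. The handle is an upright loop in the basket's y-z plane: two straps 12 mm wide (x), 4 mm thick, outer faces 54 mm apart along y, and a flat top bar 5 mm thick. Its opening, 46 mm wide (y) and 50 mm high, reaches from the basket's rim to the bar's underside and is open along x.
- basket_grip (a point): Point in the middle of the basket's handle loop, 118 mm above the basket's underside, 12 mm below the underside of the top bar. Here the basket can be gripped across the outer faces of the two straps (54 mm wide, along the basket's y), which leaves the opening free for the hook. Axes: the basket's.
- basket: Loose orange open-topped parts basket, about 100 g, 56 mm (x) by 54 mm (y) by 80 mm high, with a handle to 135 mm; origin at the centre of its underside, z up. At the start it stands on the base bar of the light meter, in the light path.
- hook: Fixed bright steel hook stand; origin at the centre of its foot (100 mm across) on the table, z up. On it a post 16 mm thick, 220 mm high; from the post a round wire 8 mm thick runs level along the stand's -x (roughly towards the robot), its axis 200 mm above the table, straight to 88 mm from the post's axis, then bends up to a tip 104 mm out; the tip's top is 226 mm above the table.
- hook_seat (a point): Point on the top of the hook's level wire, 65 mm out from the post's axis and 204 mm above the table: where the underside of the handle bar should rest. Axes as the hook stand's: -x points out along the wire to the tip.
- cell_center (a point): Centre (half-way up) of the glass cell, a loose upright block 22.5 mm (x) by 12.5 mm (y) by 48 mm high, about 32 g, blue stopper 3 mm thick on top. Its two wide faces (22.5 mm wide, normals +y and -y, 12.5 mm apart) are white and frosted: grip here. Its two narrow faces (normals +x and -x, 22.5 mm apart) are the clear bluish windows. Light passes along the cell's x. Turning it by half a turn changes nothing.
- windows: The clear windows of the cell (part of the cell); origin at the centre of the cell's underside, axes as the cell's. Each window is 9.5 mm wide (y), from 2 to 45 mm above the underside, set 1.5 mm in from the frosted faces. Must not be touched.
- cell: The same cell as a whole; origin at the centre of its underside, z up.
- stand: Fixed grey cell stand, a block 60 x 60 x 42 mm; origin at the centre of its underside on the table. A pocket in its top, 10 mm deep (floor 32 mm above the table) and 3 mm wider than the cell each way, holds the cell, whose top 38 mm stand free above the block.
- beam_mid (a point): Point on the axis of the light beam, midway between torch and sensor (115 mm from each), 70 mm above the table. x is along the beam from torch to sensor, z up. The white cross on the base bar lies right below it.
- meter: Fixed light meter; origin on the table below beam_mid, x along the beam. Black base bar 6 mm high, 70 mm wide, from x = -270 to +150 mm; blue torch (40 mm across at most, axis 70 mm up, up to 90 mm high) from x = -262 to -115 mm; white sensor head 60 mm wide, 97 mm high, from x = 115 to 139 mm.
- phone: Loose golden phone lying on the table, 140 x 68 x 8 mm, origin at the centre of its underside. Leave alone.
- tin: Loose round tin with a red lid, 54 mm across, 26 mm high, origin at the centre of its underside. Leave alone.
- screwdriver: Loose yellow-handled screwdriver lying on the table, 160 mm long along its x, 26 mm thick. Leave alone.
Things that resemble listed ones, but are neither listed nor needed, are in the scene too. What is meant by the basket is not green or yellow, and is the smaller of those in its own colour.

How it is judged:
On the way, in this order (a step that is already met when the one before it is completed fails the run):
1. the basket hangs by its handle on the hook, let go and at rest (contact force between basket and hook above 0.2 N and distance between bail and hook_seat below 0.05 m and x of bail in the frame of hook above -0.098 m and angle between basket's own z axis and vertical below 0.35 rad and contact force between basket and the fingers below 0.05 N and linear speed of basket below 0.05 m/s), for 0.3 s.
2. the cell is lifted out of its stand by the gripper (contact force between cell and the fingers above 0.5 N and contact force between cell and stand below 0.02 N and contact force between cell and meter below 0.02 N and height (world z) of cell above 0.043 m), for 0.1 s.
At the end, for the whole second after the job is handed in: Basket hangs on the hook, let go, at rest, bar within 50 mm of the seat, upright within 20 deg. Cell held by the gripper alone, at rest, centre within 25 mm along the beam, 6 mm sideways and 10 mm in height of the beam's midpoint, upright within 8 deg, windows square within 8.5 deg (all of step 1 and contact force between cell and the fingers above 0.5 N and contact force between cell and stand below 0.02 N and contact force between cell and meter below 0.02 N and x of cell_center in the frame of beam_mid between -0.025 and 0.025 m and y of cell_center in the frame of beam_mid between -0.006 and 0.006 m and z of cell_center in the frame of beam_mid between -0.01 and 0.01 m and angle between cell's own z axis and vertical below 0.14 rad and angle between the x axis of cell and the x axis of beam_mid, either way round below 0.15 rad and linear speed of cell below 0.02 m/s); the arm keeps its last pose, push and grip.
It fails at once if the gripper touches the cell's clear windows (contact force between the fingers and windows above 0.5 N).
It fails at once if the phone, tin or screwdriver is disturbed (moved more than 25 mm) (distance of any of phone, tin, screwdriver from where it was at the start of the episode above 0.025 m).
It also fails if it takes over 64 s, if anything falls off the work surface, if the arm or the gripper's body presses on something with over 40 N, if the wrist force passes 120 N, or if a joint passes its speed limit or range.

ROBOT

A 6-joint arm with a two-finger parallel gripper is mounted at the origin on the work surface. World frame = base frame: x ahead of the robot, y to its left, z up, the work surface at z = 0. Lengths are in m, angles in rad, forces in N, time in s.
With the tool pointing down it reaches from about 0.3 to 0.875 m from the base axis. Payload 6.4 kg.
Tool frame: the origin (TCP) lies midway between the tips of the shut fingers; the grasp point (between the pads) lies ctrl.grip_depth behind it (ctrl.grip_depth is the distance from the TCP to the grasp point, in m); x points along the fingers, y is the direction in which the jaws open and shut, and the axes are right-handed (so a half turn about x gives the same grasp; the last joint's range is limited). The gripper opens to 85 mm and grips with 20 to 120 N. Pads are 22 mm wide; open, the fingers measure 114 mm over their backs; the gripper's body (76 mm by 85 mm) begins 54 mm behind the grasp point. The pads swing forward as they close: fully open they stand 13 mm farther back than shut.
Start: joints at [0.977, 0.181, 1.607, -0, 1.354, -0.206], TCP at [0.217, 0.532, 0.231] pointing down, gripper open.
Joint ranges: [-2.99, 2.99], [-0.89, 2.07], [0.3, 2.58], [-1.14, 4.28], [0, 2.63], [-3.12, 3.12]. Speed limits (rad/s): [2.57, 2.57, 3.01, 3.14, 3.14, 3.14].

INTERFACE

Orientations are given as a unit quaternion [w, x, y, z].
In Python, from bench import ctrl gives the robot as it stands.
- The arm moves only by the tool carry_out, never from a script. Its argument "motion" is one flat list of numbers, 7 for each row, row after row: the turn, a rotation vector about the tool's x, y, z in degrees, then the shift along the tool's x, y, z in m, then the gripper's target within -1 to 1 (shut at 1, half-way at 0, fully open at -1). A call has 1 to 10 rows; each row shifts and turns the pose as measured when the row begins, along the tool's axes as they then stand; what a row does not reach is not made up. A row lasts 1/10 s, in which the tool goes at most 50 mm and 8.59 degrees, less where a joint would pass 70% of its speed; a pose out of reach is approached as far as the arm can. A call with a gripper value outside its range is refused whole. The fingers move at their own pace and stop on an object; the grip force is fixed at half the most. Time passes only in rows, so rows that do not move let the fingers close. It gives the time, the measured TCP pose, the force and the opening at its end, in the units of the state.
- ctrl.get_obs(): the state, without advancing time (a new reading comes with each control period).
- ctrl.camera(name): name is "scene" or "side" or "wrist"; returns the picture (400x640x3 uint8, blue, green, red); there is no depth.
- ctrl.camera_params(name): a dict with "mtx" (3x3 intrinsics, pixels), "pose" (4x4, takes a point from camera to world coordinates); the wrist camera has in their place "hand_eye" (4x4, takes a point from camera to tool coordinates, whose origin is the TCP and whose axes are the tool frame's). Camera axes: x right, y down, z forward; pixel columns grow to the right and rows downward; lengths in m; the calibration is good to about 2 mm. A picture is of the moment at which its call begins: read the wrist's pose just before it. camera_params takes no time and is no camera call.
- ctrl.hand_in(): hands the job in, once; it reports no verdict.
Trained networks look in the newest picture that a camera, given by its name, has taken for a name from the list of things; names that differ only in an ending like _2 or _b are one class to them, and where a whole thing is asked for, a point or a joint stands for the part that bears it (a point fixed in the world has none). Each returns a list of dicts, best first, with "conf" (0 to 1); they miss things now and then, are a little off and sometimes report something else, mostly with a low value. They report only what shows in the picture. A call takes as long as a camera call. They do not tell look-alikes from the thing itself.
- ctrl.boxes_of(camera, thing): "point" ([x, y, z] in m, in the coordinates of the camera as it stood for that picture, good to about 4 mm: the middle of the surface that is visible of it).
- ctrl.trace(camera, thing): "pixels" (400x640 bool, what is visible of it).
- ctrl.landmark_of(camera, thing): "point" ([x, y, z] in m, in the coordinates of the camera as it stood for that picture, good to about 4 mm: a listed point, or the origin of a listed thing).
The state is a dict: "time_s": time; "q": joint angles; "dq": joint speeds; "joint_efforts": joint torques, N m; "eef_pos": TCP position; "eef_rot": TCP orientation; "wrist_force": force on the tool from outside, world axes, zero at the start; "torque": the same for the moment, N m; "opening": opening from 0.0 (shut) to 1.0 (fully open).
Only numpy, scipy, OpenCV 4.12 (cv2) and the standard library are available. Lean on these libraries where they do the work, as an engineer would, in place of code of your own. Each camera call takes 0.05 s, during which the arm holds its last target. There are 200 camera calls.

## Working session

There is one attempt and no reset: what is moved stays moved. The work goes in short steps, Python scripts to look and compute and a tool call to move; the robot and the scene stay as the last step left them, time stands still between calls to the robot, and variables do not carry over. Pictures are saved under pics/ and viewed, about 8 in all and at most 12, crops included, and the job is handed in when it is done.

Besides the shell and the picture viewer there is one more tool, called after "Request:" by a JSON object that holds its "api" and its "payload", one argument or row to a line. carry_out: Moves the arm, as the interface text tells. Its arguments: {"type":"object","properties":{"motion":{"type":"array"}},"required":["motion"]}

```bash
mkdir -p pics; ls; cat > h.py <<'E'
import numpy as np, cv2
from bench import ctrl
from scipy.spatial.transform import Rotation as R
def rot(o): q=o["eef_rot"]; return R.from_quat([q[1],q[2],q[3],q[0]])
def campose(c):
    p=ctrl.camera_params(c)
    if "pose" in p: return np.array(p["pose"])
    o=ctrl.get_obs(); T=np.eye(4); T[:3,:3]=rot(o).as_matrix(); T[:3,3]=o["eef_pos"]
    return T@np.array(p["hand_eye"])
def w(T,pt): return T[:3,:3]@np.array(pt)+T[:3,3]
def proj(c,P,T=None):
    T=campose(c) if T is None else T
    k=np.array(ctrl.camera_params(c)["mtx"]); v=T[:3,:3].T@(np.array(P)-T[:3,3]); v=k@v; return v[:2]/v[2]
E
cat > a.py <<'E'
from h import *
print(ctrl.get_obs(), ctrl.grip_depth)
for c in ("scene","side"):
    T=campose(c); cv2.imwrite(f"pics/{c}0.png",ctrl.camera(c))
    for t in ("bail","basket","hook","hook_seat","cell_center","stand","beam_mid","meter","phone","tin","screwdriver"):
        for d in ctrl.landmark_of(c,t)[:3]:
            P=w(T,d["point"]); print(c,t,round(d["conf"],2),P.round(3),proj(c,P,T).round())
E
python3 a.py
```

```text
pics
{'time_s': 0.0, 'q': array([ 9.76699615e-01,  1.81545458e-01,  1.60801348e+00,  3.84211962e-05,
        1.35381221e+00, -2.06302484e-01]), 'dq': array([-3.81274124e-04,  1.24662843e-03, -8.05796458e-04, -2.32497144e-04,
       -3.72117608e-05,  7.94229845e-06]), 'joint_efforts': array([ 5.17510380e-04, -4.44866252e+01, -3.51333225e+01, -3.96627756e-04,
        9.10807023e-03,  6.98027534e-06]), 'eef_pos': array([0.21708995, 0.5318427 , 0.23037903]), 'eef_rot': array([ 0.69359811,  0.13567735,  0.6941125 , -0.13682524]), 'wrist_force': array([-0.38449472,  0.00465248,  0.09435153]), 'torque': array([ 0.03626259, -0.02328147, -0.06051426]), 'opening': 1.000978573344985} 0.0187
scene bail 0.75 [ 0.346 -0.141  0.19 ] [326. 117.]
scene bail 0.75 [ 0.454 -0.07   0.13 ] [328. 162.]
scene bail 0.73 [ 0.61  -0.063  0.138] [301. 199.]
scene basket 0.93 [ 0.803 -0.102 -0.001] [257. 264.]
scene basket 0.91 [ 0.347 -0.142 -0.   ] [325. 154.]
scene basket 0.81 [ 0.608 -0.061  0.006] [304. 221.]
scene hook 0.86 [0.605 0.3   0.002] [408. 279.]
scene hook_seat 0.86 [0.542 0.275 0.199] [426. 229.
[... 657 characters left out ...]
.804 -0.103 -0.001] [410. 246.]
side basket 0.63 [ 0.353 -0.139  0.002] [247. 285.]
side hook 0.63 [0.606 0.301 0.002] [302. 185.]
side hook_seat 0.66 [ 0.453 -0.228  0.052] [296. 286.]
side hook_seat 0.64 [0.547 0.275 0.2  ] [285. 135.]
side hook_seat 0.62 [0.608 0.302 0.001] [303. 185.]
side cell_center 0.6 [ 0.452 -0.228  0.052] [295. 286.]
side stand 0.93 [ 0.449 -0.224 -0.003] [294. 303.]
side meter 0.95 [ 0.61  -0.058 -0.002] [338. 249.]
side meter 0.5 [ 0.451 -0.227 -0.003] [295. 303.]
side phone 0.89 [0.431 0.069 0.001] [263. 232.]
side tin 0.53 [ 0.778  0.035 -0.002] [381. 221.]
side tin 0.19 [ 0.433 -0.421  0.001] [310. 372.]
side screwdriver 0.64 [ 0.431 -0.425  0.001] [310. 374.]
```

View pics/scene0.png

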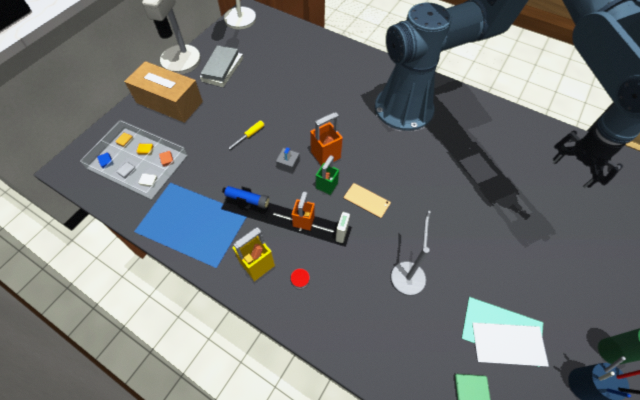

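View pics/side0.png

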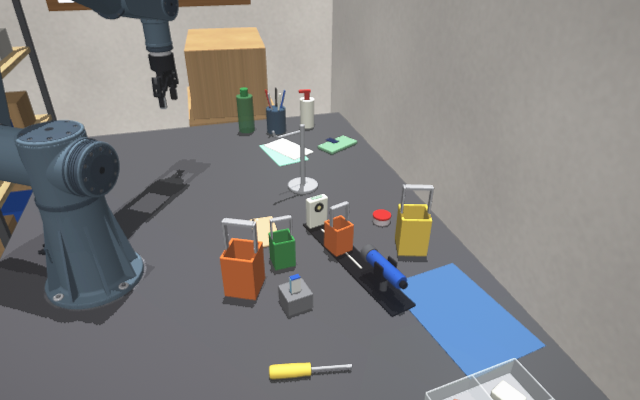

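The scene shows four baskets: large orange (326,140), green (327,178), small orange on the meter bar (304,212) and yellow (255,258). The one meant is the small orange at (304,212), and the side view agrees at (338,235). The hook is at (408,279), and the stand with the cell at (288,158).

Next I'll work out the yaws and a close crop.

```bash
cat >> h.py <<'E'
def ray(c,px,z,T=None):
    T=campose(c) if T is None else T
    k=np.array(ctrl.camera_params(c)["mtx"]); d=T[:3,:3]@np.linalg.solve(k,[px[0],px[1],1.]); return T[:3,3]+d*(z-T[2,3])/d[2]
def plan(P,yaw,grip,vmax=.045,tilt=True):
    """rows from the measured pose to TCP position P, tool down, tool y at world angle yaw (mod pi)"""
    o=ctrl.get_obs(); r0=rot(o); p0=np.array(o["eef_pos"])
    best=None
    for a in (yaw,yaw+np.pi):
        y=np.array([np.cos(a),np.sin(a),0]); x=np.array([0,0,-1.]); G=R.from_matrix(np.c_[x,y,np.cross(x,y)])
        v=(r0.inv()*G).as_rotvec()
        if best is None or np.linalg.norm(v)<np.linalg.norm(best): best=v
    v=best; n=max(1,int(np.ceil(max(np.linalg.norm(P-p0)/vmax,np.degrees(np.linalg.norm(v))/8))))
    rows=[]
    for i in range(n):
        rc=r0*R.from_rotvec(v*i/n); s=rc.inv().apply((np.array(P)-p0)/n)
        rows.append([*np.degrees(v/n).round(1),*s.round(4),grip])
    print(n,"rows, q6",o["q"][5].round(2)); print(",\n".join(",".join(f"{x:g}" for x in r) for r in rows))
E
python3 - <<'E'
from h import *
print(ctrl.camera_params("wrist"))
im=cv2.imread("pics/scene0.png"); print([cv2.resize(im[170:250,215:360],None,fx=5,fy=5,interpolation=cv2.INTER_CUBIC).shape])
cv2.imwrite("pics/crop.png",cv2.resize(im[170:250,215:360],None,fx=5,fy=5,interpolation=cv2.INTER_CUBIC))
hsv=cv2.cvtColor(im,cv2.COLOR_BGR2HSV)
m=((hsv[...,0]>108)&(hsv[...,0]<130)&(hsv[...,1]>150)&(hsv[...,2]>60)); m[:, :215]=0;m[:, 285:]=0;m[:170]=0;m[215:]=0
ys,xs=np.nonzero(m); P=np.array([ray("scene",(x,y),.07) for x,y in zip(xs,ys)])
c=P.mean(0); print(len(xs),c, np.linalg.svd((P-c)[:,:2])[2] if 0 else np.linalg.eigh(np.cov(P[:,:2].T))[1][:,1])
d=np.array([.612,-.058])-c[:2]; print("dir via mid",np.degrees(np.arctan2(d[1],d[0])),np.linalg.norm(d))
plan(np.array([.5,.02,.36]),np.arctan2(*d[::-1])+np.pi/2,-1)
E
```

```text
{'mtx': array([[313.41794056,   0.        , 323.10277869],
       [  0.        , 313.41794056, 202.35058078],
       [  0.        ,   0.        ,   1.        ]]), 'hand_eye': array([[-3.53237224e-04, -2.81964263e-01,  9.59424843e-01,
        -1.42135771e-01],
       [ 9.99999928e-01,  3.28165821e-05,  3.77820425e-04,
        -6.96838271e-04],
       [-1.38016902e-04,  9.59424908e-01,  2.81964231e-01,
        -7.15226781e-02],
       [ 0.00000000e+00,  0.00000000e+00,  0.00000000e+00,
         1.00000000e+00]])}
[(400, 725, 3)]
368 [ 0.66170163 -0.25321821  0.07      ] [-0.2231201   0.97479096]
dir via mid 104.28377627612478 0.2014457840638715
14 rows, q6 -0.21
3.8,0,0,-0.0092,-0.0262,0.0325,-1,
3.8,0,0,-0.0092,-0.024,0.0342,-1,
3.8,0,0,-0.0092,-0.0217,0.0357,-1,
3.8,0,0,-0.0092,-0.0193,0.0371,-1,
3.8,0,0,-0.0092,-0.0167,0.0383,-1,
3.8,0,0,-0.0092,-0.0142,0.0393,-1,
3.8,0,0,-0.0092,-0.0115,0.0402,-1,
3.8,0,0,-0.0092,-0.0088,0.0409,-1,
3.8,0,0,-0.0092,-0.0061,0.0414,-1,
3.8,0,0,-0.0092,-0.0033,0.0417,-1,
3.8,0,0,-0.0092,-0.0005,0.0418,-1,
3.8,0,0,-0.0092,0.0023,0.0417,-1,
3.8,0,0,-0.0092,0.0051,0.0415,-1,
3.8,0,0,-0.0092,0.0078,0.0411,-1
```

View pics/crop.png

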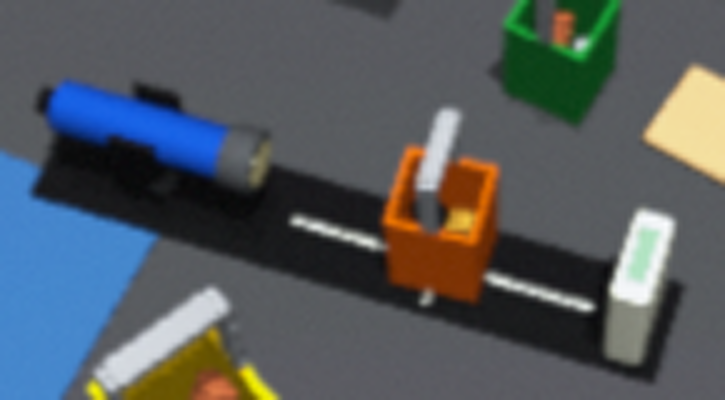

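The crop confirms the small orange basket on the bar, covering the cross, with its bar at (440,150) in the crop. The beam runs about 104° in world yaw. I'm moving above it now.

Request:
{"api": "carry_out", "payload": {
  "motion": [3.8,0,0,-0.015,-0.026,0.0325,-1,3.8,0,0,-0.015,-0.024,0.034,-1,3.8,0,0,-0.015,-0.022,0.0355,-1,3.8,0,0,-0.015,-0.019,0.037,-1,3.8,0,0,-0.015,-0.017,0.038,-1,3.8,0,0,-0.01,-0.014,0.039,-1,3.8,0,0,-0.01,-0.0115,0.04,-1,3.8,0,0,-0.01,-0.009,0.041,-1,3.8,0,0,-0.01,-0.006,0.041,-1,3.8,0,0,0,-0.003,0.042,-1]
}}

```text
time_s: 2.2
eef_pos: [0.4199, 0.156, 0.3513]
eef_rot: [0.611, 0.36, 0.607, -0.359]
wrist_force: [1.7, -0.3, 0.3]
opening: 1.003
```

```bash
python3 -c "
from h import *
o=ctrl.get_obs();print(o['eef_pos'],o['time_s'])
plan(np.array([.58,.01,.32]),np.radians(194),-1)"
```

```text
[0.41990742 0.15597621 0.35126544] 2.2
5 rows, q6 -0.41
3,0,-0,0.0064,0.0139,0.041,-1,
3,0,-0,0.0064,0.016,0.0402,-1,
3,0,-0,0.0064,0.0181,0.0394,-1,
3,0,-0,0.0063,0.0201,0.0384,-1,
3,0,-0,0.0063,0.0221,0.0373,-1
```

Request:
{"api": "carry_out", "payload": {
  "motion": [3,0,0,0.0065,0.014,0.041,-1,3,0,0,0.0065,0.016,0.04,-1,3,0,0,0.0065,0.018,0.039,-1,3,0,0,0.006,0.02,0.038,-1,3,0,0,0.006,0.022,0.037,-1,0,0,0,0,0,0,-1]
}}

```text
time_s: 2.8
eef_pos: [0.5859, -0.0025, 0.3216]
eef_rot: [0.556, 0.443, 0.549, -0.44]
wrist_force: [-0.7, -0.4, -0.4]
opening: 1.0
```

```bash
cat > see.py <<'E'
from h import *
import sys
T=campose("wrist"); cv2.imwrite(f"pics/{sys.argv[1]}.png",ctrl.camera("wrist")); np.save(f"pics/{sys.argv[1]}.npy",T)
print(ctrl.get_obs()["eef_pos"].round(4))
for t in sys.argv[2:]:
    for d in ctrl.landmark_of("wrist",t)[:3]:
        P=w(T,d["point"]); print(t,round(d["conf"],2),P.round(4),proj("wrist",P,T).round())
E
python3 see.py w1 bail basket basket_grip beam_mid meter
```

```text
[ 0.5848 -0.0007  0.3223]
bail 0.85 [ 0.6091 -0.0585  0.1326] [331. 230.]
bail 0.8 [ 0.8028 -0.1006  0.1885] [504. 324.]
bail 0.79 [ 0.3445 -0.1364  0.1884] [ 48. 269.]
basket 0.86 [ 0.7994 -0.1041 -0.001 ] [436. 249.]
basket 0.74 [ 0.3521 -0.1372 -0.0024] [155. 211.]
basket 0.59 [ 0.6098 -0.0556  0.0081] [329. 198.]
basket_grip 0.95 [ 0.6075 -0.0585  0.1154] [329. 224.]
basket_grip 0.8 [ 0.8018 -0.0983  0.1615] [491. 307.]
basket_grip 0.79 [ 0.351  -0.1415  0.1649] [ 74. 264.]
meter 0.23 [ 0.4497 -0.2254 -0.003 ] [211. 272.]
```

View pics/w1.png

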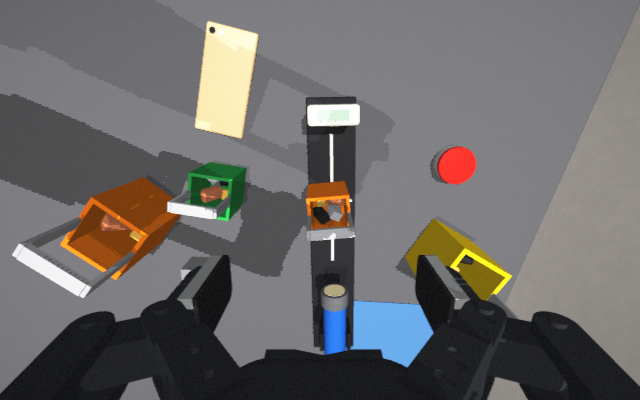

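The wrist view shows the basket's steel bar from (307,236) to (354,233). The meter line runs from (331,135) to (333,260), the sensor is at (333,112), and the torch at (334,310). I'll get the yaws from these pixels.

```bash
python3 - <<'E'
from h import *
T=np.load("pics/w1.npy"); im=cv2.imread("pics/w1.png").astype(int)
mn=im.min(2); mx=im.max(2); wh=(mn>110)&(mx-mn<30)
def fit(x0,x1,y0,y1,z,thr=110):
    m=(mn>thr)&(mx-mn<35); s=np.zeros_like(m); s[y0:y1,x0:x1]=m[y0:y1,x0:x1]
    ys,xs=np.nonzero(s); r=cv2.minAreaRect(np.c_[xs,ys].astype(np.float32)); print(len(xs),r)
    P=np.array([ray("wrist",(x,y),z,T)[:2] for x,y in zip(xs,ys)]); c=P.mean(0); e=np.linalg.eigh(np.cov((P-c).T)); v=e[1][:,1]
    pr=(P-c)@v; print("centre",c.round(4),"yaw",np.degrees(np.arctan2(v[1],v[0])).round(1),"len",np.ptp(pr).round(4)); return c,v
print("bar");cb,vb=fit(300,362,226,243,.141)
print("sensor");fit(300,365,98,130,.097)
print("line");cl,vl=fit(326,338,132,180,.006,150); fit(326,338,240,264,.006,150)
m=fit(326,338,132,264,.006,150)
E
```

```text
bar
749 ((330.4999694824219, 234.0), (60.99999237060547, 15.999998092651367), -0.0)
centre [ 0.6092 -0.06  ] yaw -164.9 len 0.0682
sensor
1449 ((332.0, 113.5), (31.0, 64.0), 90.0)
centre [0.585  0.0651] yaw -168.7 len 0.0732
line
139 ((330.5, 156.5), (45.0, 3.0), 90.0)
centre [0.5988 0.0056] yaw 103.3 len 0.0658
63 ((332.0, 250.0), (20.0, 2.0), 90.0)
centre [ 0.6344 -0.1394] yaw 103.2 len 0.0349
373 ((331.5, 197.0), (126.0, 11.0), 90.0)
centre [ 0.6174 -0.0683] yaw 103.8 len 0.1991
```

```bash
python3 - <<'E'
from h import *
T=np.load("pics/w1.npy"); im=cv2.imread("pics/w1.png").astype(int); mn=im.min(2); mx=im.max(2)
for thr in (130,150,170):
    m=(mn>thr)&(mx-mn<30); s=np.zeros_like(m); s[222:246,300:362]=m[222:246,300:362]
    ys,xs=np.nonzero(s); P=np.array([ray("wrist",(x,y),.141,T)[:2] for x,y in zip(xs,ys)]); c=P.mean(0); v=np.linalg.eigh(np.cov((P-c).T))[1][:,1]
    print(thr,len(xs),c.round(4),np.degrees(np.arctan2(v[1],v[0])),np.ptp((P-c)@v), xs.min(),xs.max(),ys.min(),ys.max())
print(rot(ctrl.get_obs()).as_matrix().round(3))
# basket bottom outline orange
hsv=cv2.cvtColor(im.astype(np.uint8),cv2.COLOR_BGR2HSV); o=(hsv[...,0]<18)&(hsv[...,1]>180); s=np.zeros_like(o);s[170:235,295:365]=o[170:235,295:365]
ys,xs=np.nonzero(s); print(xs.min(),xs.max(),ys.min(),ys.max())
E
```

```text
Traceback (most recent call last):
  File "h.py", line 16, in ray
    k=np.array(ctrl.camera_params(c)["mtx"]); d=T[:3,:3]@np.linalg.solve(k,[px[0],px[1],1.]); return T[:3,3]+d*(z-T[2,3])/d[2]
               ~~~~~~~~~~~~~~~~~~^^^
ValueError: time passes only in moves, steps and waits
```

```bash
sed -i 's/^def rot/K=np.array(ctrl.camera_params("wrist")["mtx"]); KS={c:np.array(ctrl.camera_params(c)["mtx"]) for c in ("scene","side")}; KS["wrist"]=K\ndef rot/; s/k=np.array(ctrl.camera_params(c)\["mtx"\])/k=KS[c]/' h.py
python3 - <<'E'
from h import *
T=np.load("pics/w1.npy"); im=cv2.imread("pics/w1.png").astype(int); mn=im.min(2); mx=im.max(2)
for thr in (130,150,170):
    m=(mn>thr)&(mx-mn<30); s=np.zeros_like(m); s[222:246,300:362]=m[222:246,300:362]
    ys,xs=np.nonzero(s); P=np.array([ray("wrist",(x,y),.141,T)[:2] for x,y in zip(xs,ys)]); c=P.mean(0); v=np.linalg.eigh(np.cov((P-c).T))[1][:,1]
    print(thr,len(xs),c.round(4),np.degrees(np.arctan2(v[1],v[0])),np.ptp((P-c)@v), xs.min(),xs.max(),ys.min(),ys.max())
print(rot(ctrl.get_obs()).as_matrix().round(3))
E
```

```text
130 587 [ 0.6088 -0.0604] -163.22374982159337 0.0687000298368928 300 361 222 245
150 449 [ 0.608  -0.0608] -164.50723640740438 0.053275772761110965 307 355 229 245
170 249 [ 0.6063 -0.062 ] -167.29799603541701 0.05216067362018492 307 354 229 245
[[ 0.014  0.974  0.228]
 [-0.001  0.228 -0.974]
 [-1.     0.013  0.004]]
```

```bash
python3 -c "
from h import *
plan(np.array([.608,-.0595,.102]),np.radians(15.5),-1,.03)"
```

```text
8 rows, q6 -0.43
-0.3,0,-0.1,0.0279,0.0008,0.0081,-1,
-0.3,0,-0.1,0.0279,0.0009,0.0082,-1,
-0.3,0,-0.1,0.0279,0.0009,0.0082,-1,
-0.3,0,-0.1,0.0279,0.0009,0.0082,-1,
-0.3,0,-0.1,0.0279,0.0009,0.0082,-1,
-0.3,0,-0.1,0.0279,0.0009,0.0082,-1,
-0.3,0,-0.1,0.0279,0.0009,0.0083,-1,
-0.3,0,-0.1,0.0279,0.0009,0.0083,-1
```

Request:
{"api": "carry_out", "payload": {
  "motion": [-0.5,0,-0.2,0.02,0.0018,0.0165,-1,-0.5,0,-0.2,0.02,0.0018,0.0165,-1,-0.5,0,-0.2,0.02,0.0018,0.0165,-1,-0.5,0,-0.2,0.02,0.0018,0.0165,-1,0,0,0,0.02,0,0,-1,0,0,0,0.01,0,0,-1,0,0,0,0,0,0,-1]
}}

```text
time_s: 3.8
eef_pos: [0.6081, -0.054, 0.2201]
eef_rot: [0.57, 0.426, 0.56, -0.425]
wrist_force: [0.1, -0.3, 0.1]
opening: 0.999
```

```bash
python3 see.py w2 basket_grip bail; python3 -c "
from h import *
plan(np.array([.608,-.0595,.102]),np.radians(15.5),-1,.025)"
```

```text
[ 0.6084 -0.054   0.221 ]
basket_grip 0.82 [ 0.609  -0.0568  0.1203] [322. 205.]
basket_grip 0.56 [ 0.4505 -0.0646  0.1169] [124. 159.]
bail 0.72 [ 0.6063 -0.0588  0.1346] [318. 212.]
5 rows, q6 -0.56
0.1,0.1,-0.2,0.0241,-0.0009,0.0006,-1,
0.1,0.1,-0.2,0.0241,-0.0008,0.0007,-1,
0.1,0.1,-0.2,0.0241,-0.0007,0.0007,-1,
0.1,0.1,-0.2,0.0241,-0.0007,0.0008,-1,
0.1,0.1,-0.2,0.0241,-0.0006,0.0008,-1
```

View pics/w2.png

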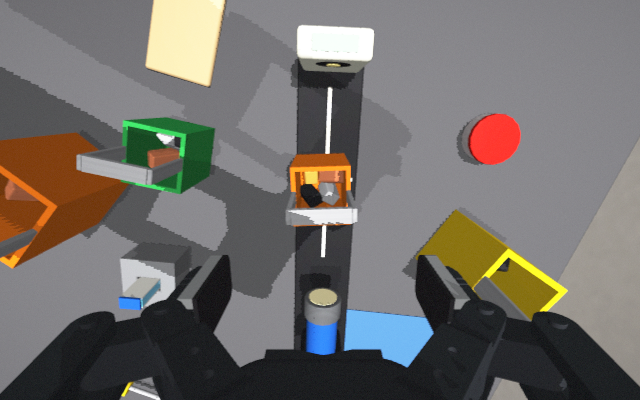

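The bar spans (288,215)–(356,215), level and centred between the fingers, so the alignment is good. Next: descend, grip.

Request:
{"api": "carry_out", "payload": {
  "motion": [0,0,0,0.03,-0.0007,0.0015,-1,0,0,0,0.03,-0.0007,0.0015,-1,0,0,0,0.03,-0.0007,0.001,-1,0,0,0,0.028,-0.0007,0,-1,0,0,0,0,0,0,-1,0,0,0,0,0,0,0.5,0,0,0,0,0,0,1,0,0,0,0,0,0,1,0,0,0,0,0,0,1,0,0,0,0,0,0,1]
}}

```text
time_s: 4.95
eef_pos: [0.621, -0.0606, 0.1198]
eef_rot: [0.582, 0.429, 0.549, -0.419]
wrist_force: [1.0, -0.4, -1.2]
opening: 0.625
```

```bash
python3 -c "
from h import *
o=ctrl.get_obs();print(o['opening'],o['eef_pos'],rot(o).as_matrix().round(3))"
```

```text
0.6254296576142429 [ 0.62098931 -0.0606312   0.11979424] [[ 0.045  0.959  0.279]
 [-0.016  0.28  -0.96 ]
 [-0.999  0.038  0.028]]
```

```bash
python3 see.py w3 basket_grip bail
```

```text
[ 0.621  -0.0606  0.1198]
basket_grip 0.72 [ 0.6153 -0.0589  0.1204] [314. 254.]
bail 0.93 [ 0.6199 -0.0591  0.1393] [324. 277.]
```

View pics/w3.png

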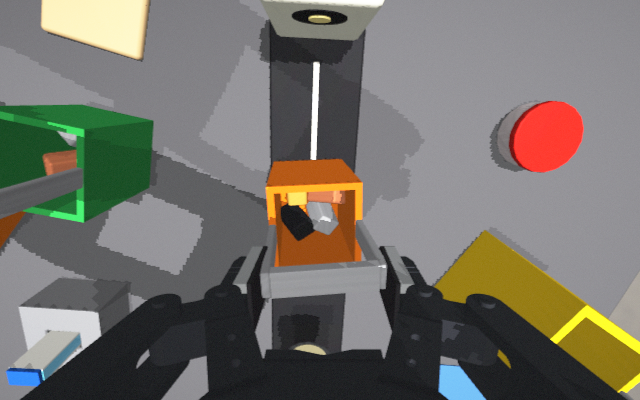

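Request:
{"api": "carry_out", "payload": {
  "motion": [0,0,0,0,0,0,-1,0,0,0,0,0,0,-1,0,0,0,0,0,0,-1,0,0,0,0,0,0,-1,0,0,0,0,0,0,-1]
}}

```text
time_s: 5.6
eef_pos: [0.6206, -0.0606, 0.1191]
eef_rot: [0.581, 0.429, 0.55, -0.419]
wrist_force: [0.5, 0.7, -0.3]
opening: 0.997
```

```bash
python3 see.py w4 basket_grip bail; python3 -c "
from h import *
o=ctrl.get_obs();print(o['opening'],o['q'].round(3),o['wrist_force'],rot(o).as_matrix().round(3))
plan(np.array([.617,-.0605,.104]),np.radians(16),-1,.01)"
```

```text
[ 0.6207 -0.0606  0.1192]
basket_grip 0.6 [ 0.607  -0.063   0.1196] [296. 257.]
bail 0.76 [ 0.6073 -0.0604  0.1337] [296. 267.]
bail 0.48 [ 0.6106 -0.0586  0.0076] [307. 190.]
1.0019363452052896 [-0.286  0.374  1.607 -0.003  1.114 -0.568] [ 0.10180489 -0.70611743 -0.90296512] [[ 0.044  0.959  0.279]
 [-0.016  0.28  -0.96 ]
 [-0.999  0.038  0.027]]
2 rows, q6 -0.57
0.1,0.8,-1.1,0.0075,-0.002,-0.0008,-1,
0.1,0.8,-1.1,0.0075,-0.0019,-0.0007,-1
```

```bash
python3 -c "
from h import *
plan(np.array([.607,-.0605,.119]),np.radians(15.5),-1,.005)"
```

```text
3 rows, q6 -0.57
0.2,0.5,-0.7,-0.0002,-0.0044,-0.0013,-1,
0.2,0.5,-0.7,-0.0001,-0.0044,-0.0013,-1,
0.2,0.5,-0.7,-0,-0.0044,-0.0013,-1
```

Request:
{"api": "carry_out", "payload": {
  "motion": [0.2,0.5,-0.7,0,-0.0044,-0.0013,-1,0.2,0.5,-0.7,0,-0.0044,-0.0013,-1,0.2,0.5,-0.7,0,-0.0044,-0.0013,-1,0,0,0,0,0,0,-1]
}}

```text
time_s: 6.15
eef_pos: [0.6055, -0.0605, 0.1187]
eef_rot: [0.562, 0.427, 0.564, -0.428]
wrist_force: [0.1, -0.2, -0.3]
opening: 0.998
```

```bash
python3 -c "
from h import *
o=ctrl.get_obs(); print(o['eef_pos'],rot(o).as_matrix()[:,0])
plan(np.array([.607,-.0605,.101]),np.radians(15.5),-1,.01)"
```

```text
[ 0.60549449 -0.06049293  0.11866375] [-2.95075403e-03  7.72933820e-04 -9.99995348e-01]
2 rows, q6 -0.57
0,-0,0.1,0.0088,0.0007,0.0002,-1,
0,-0,0.1,0.0088,0.0007,0.0002,-1
```

Request:
{"api": "carry_out", "payload": {
  "motion": [0,0,0.1,0.009,0.0008,0,-1,0,0,0,0.009,0.0007,0,-1,0,0,0,0,0,0,-1,0,0,0,0,0,0,1,0,0,0,0,0,0,1,0,0,0,0,0,0,1,0,0,0,0,0,0,1,0,0,0,0,0,0,1]
}}

```text
time_s: 6.95
eef_pos: [0.6071, -0.06, 0.0987]
eef_rot: [0.563, 0.428, 0.564, -0.427]
wrist_force: [-0.5, 0.1, -1.2]
opening: 0.628
```

```bash
python3 -c "
from h import *
o=ctrl.get_obs(); print(o['eef_pos'],rot(o).as_matrix().round(3),o['q'][5],o['opening'])
plan(np.array([.60,-.0605,.28]),np.radians(15.5),1,.035)"; python3 see.py w5 basket_grip bail
```

```text
[ 0.60713589 -0.05998556  0.09871063] [[-0.001  0.963  0.269]
 [ 0.001  0.269 -0.963]
 [-1.    -0.001 -0.002]] -0.5659790839852802 0.6276322672764583
6 rows, q6 -0.57
0,-0,0,-0.0302,-0.0012,-0.0003,1,
0,-0,0,-0.0302,-0.0012,-0.0003,1,
0,-0,0,-0.0302,-0.0012,-0.0003,1,
0,-0,0,-0.0302,-0.0012,-0.0003,1,
0,-0,0,-0.0302,-0.0012,-0.0003,1,
0,-0,0,-0.0302,-0.0012,-0.0002,1
[ 0.6071 -0.0599  0.0986]
basket_grip 0.91 [ 0.603  -0.0627  0.1229] [313. 288.]
bail 0.75 [ 0.6092 -0.059   0.137 ] [329. 303.]
bail 0.57 [ 0.4485 -0.2278  0.0554] [ 55. 378.]
```

Request:
{"api": "carry_out", "payload": {
  "motion": [0,0,0,-0.02,0,0,1,0,0,0,-0.034,-0.0005,0,1,0,0,0,-0.034,-0.0005,0,1,0,0,0,-0.034,-0.0005,0,1,0,0,0,-0.034,-0.0005,0,1,0,0,0,-0.034,-0.0005,0,1,0,0,0,-0.02,0,0,1,0,0,0,0,0,0,1]
}}

```text
time_s: 7.9
eef_pos: [0.6027, -0.0606, 0.3139]
eef_rot: [0.56, 0.427, 0.566, -0.428]
wrist_force: [0.7, -0.4, -1.0]
opening: 0.627
```

```bash
sed -i 's/tilt=True/alt=True/; s/for a in (yaw,yaw+np.pi):/for a in ((yaw,yaw+np.pi) if alt else (yaw,)):/' h.py; python3 -c "
from h import *
o=ctrl.get_obs(); print(o['eef_pos'],o['opening'],o['wrist_force'],rot(o).as_matrix()[:,0])
plan(np.array([.453,.237,.30]),np.radians(112.6),1,.035,False)"
```

```text
[ 0.60273572 -0.06061123  0.31393717] 0.6273113332204743 [ 0.74724786 -0.39459177 -0.99309841] [-0.00783959  0.00321156 -0.99996411]
13 rows, q6 -0.57
-7.5,-0,0,0.0012,-0.0049,-0.0251,1,
-7.5,-0,0,0.0012,-0.0016,-0.0256,1,
-7.5,-0,0,0.0012,0.0017,-0.0256,1,
-7.5,-0,0,0.0012,0.005,-0.0251,1,
-7.5,-0,0,0.0012,0.0082,-0.0243,1,
-7.5,-0,0,0.0011,0.0113,-0.023,1,
-7.5,-0,0,0.0011,0.0142,-0.0213,1,
-7.5,-0,0,0.0011,0.0169,-0.0193,1,
-7.5,-0,0,0.0011,0.0192,-0.017,1,
-7.5,-0,0,0.0011,0.0213,-0.0143,1,
-7.5,-0,0,0.0011,0.0229,-0.0114,1,
-7.5,-0,0,0.0011,0.0242,-0.0084,1,
-7.5,-0,0,0.0011,0.0251,-0.0051,1
```

Request:
{"api": "carry_out", "payload": {
  "motion": [-7.5,0,0,0,-0.005,-0.025,1,-7.5,0,0,0,-0.0015,-0.0255,1,-7.5,0,0,0,0.0015,-0.0255,1,-7.5,0,0,0,0.005,-0.025,1,-7.5,0,0,0,0.008,-0.0245,1,-7.5,0,0,0,0.0115,-0.023,1,-7.5,0,0,0,0.014,-0.0215,1,-7.5,0,0,0,0.017,-0.019,1,-7.5,0,0,0,0.019,-0.017,1,0,0,0,0,0,0,1]
}}

```text
time_s: 8.9
eef_pos: [0.4847, 0.1491, 0.2989]
eef_rot: [0.696, 0.028, 0.717, -0.025]
wrist_force: [-0.5, -0.1, -0.9]
opening: 0.625
```

```bash
python3 -c "
from h import *
o=ctrl.get_obs(); print(o['eef_pos'],o['opening'],rot(o).as_matrix()[:,0])
plan(np.array([.453,.237,.30]),np.radians(112.6),1,.035,False)"
```

```text
[0.48466209 0.1491139  0.29891303] 0.6246334516389839 [-0.0283286   0.00458775 -0.99958814]
4 rows, q6 -1.44
-6.7,-0.4,-0.1,0.0001,0.0213,-0.0095,1,
-6.7,-0.4,-0.1,-0.0001,0.0223,-0.007,1,
-6.7,-0.4,-0.1,-0.0001,0.023,-0.0043,1,
-6.7,-0.4,-0.1,-0.0002,0.0233,-0.0016,1
```

Request:
{"api": "carry_out", "payload": {
  "motion": [-6.7,-0.4,-0.1,0,0.021,-0.0095,1,-6.7,-0.4,-0.1,0,0.022,-0.007,1,-6.7,-0.4,-0.1,0,0.023,-0.0045,1,-6.7,-0.4,-0.1,0,0.023,-0.002,1,0,0,0,0,0,0,1]
}}

```text
time_s: 9.4
eef_pos: [0.4498, 0.2363, 0.292]
eef_rot: [0.69, -0.141, 0.696, 0.141]
wrist_force: [-0.1, -1.1, -1.2]
opening: 0.627
```

```bash
python3 see.py w6 hook hook_seat bail basket; python3 - <<'E'
from h import *
o=ctrl.get_obs(); print(rot(o).as_matrix().round(3))
E
```

```text
[0.4502 0.2352 0.2918]
hook 0.51 [ 7.759e-01  2.970e-02 -6.000e-04] [123. 303.]
hook 0.44 [0.4511 0.2371 0.3124] [325. 285.]
hook_seat 0.84 [0.546  0.2768 0.2039] [323. 324.]
bail 0.77 [0.4487 0.2382 0.3282] [330. 302.]
bail 0.63 [ 0.4527 -0.0724  0.1318] [ 1. 57.]
basket 0.66 [ 0.8015 -0.1059 -0.001 ] [ 33. 286.]
basket 0.64 [ 4.533e-01 -6.540e-02 -2.000e-04] [107.  77.]
basket 0.58 [0.4524 0.2416 0.1975] [328. 212.]
[[-0.006 -0.385  0.923]
 [-0.002  0.923  0.385]
 [-1.     0.001 -0.007]]
```

View pics/w6.png

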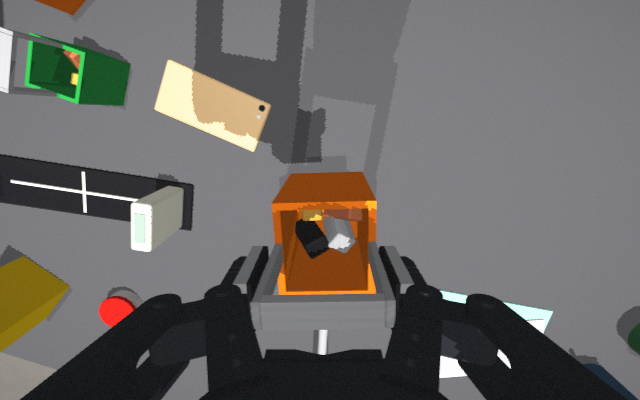

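Wrist view: the cross is at (84,190), and the hook tip at (322,340) sits behind the middle of the bar (323), so it's laterally aligned. I'll lower to the insertion height.

Request:
{"api": "carry_out", "payload": {
  "motion": [0,0,0,0.03,0,0,1,0,0,0,0.03,0,0,1,0,0,0,0.025,0,0,1,0,0,0,0,0,0,1]
}}

```text
time_s: 10.05
eef_pos: [0.4543, 0.2306, 0.2069]
eef_rot: [0.693, -0.136, 0.695, 0.135]
wrist_force: [-1.3, -0.3, -0.7]
opening: 0.623
```

```bash
python3 - <<'E'
from h import *
o=ctrl.get_obs(); print(o['eef_pos'],rot(o).as_matrix().round(3))
print("cross",ray("wrist",(84,191),.006,np.load("pics/w6.npy")))
plan(np.array([.545,.2755,.199]),np.radians(112.5),1,.02)
T=campose("side"); im=ctrl.camera("side")
for t in ("bail","hook_seat"): print(t,[(round(d["conf"],2),w(T,d["point"]).round(4)) for d in ctrl.landmark_of("side",t)[:4]])
cv2.imwrite("pics/s2.png",cv2.resize(im[80:220,200:360],None,fx=5,fy=4.2,interpolation=cv2.INTER_CUBIC)[:600])
E
```

```text
[0.45427351 0.2305744  0.20686753] [[-0.002 -0.376  0.927]
 [-0.002  0.927  0.376]
 [-1.    -0.001 -0.002]]
cross [ 0.61316078 -0.05923877  0.006     ]
6 rows, q6 -1.72
-0.1,-0,0,0.0013,0.0013,0.0168,1,
-0.1,-0,0,0.0013,0.0012,0.0168,1,
-0.1,-0,0,0.0013,0.0012,0.0168,1,
-0.1,-0,0,0.0013,0.0012,0.0168,1,
-0.1,-0,0,0.0013,0.0012,0.0168,1,
-0.1,-0,0,0.0013,0.0012,0.0168,1
bail [(0.98, array([ 0.8024, -0.1029,  0.1872])), (0.95, array([ 0.4539, -0.0664,  0.1311])), (0.67, array([0.455 , 0.2351, 0.2464])), (0.67, array([ 0.3487, -0.139 ,  0.1846]))]
hook_seat [(0.79, array([0.5448, 0.2784, 0.1987]))]
```

View pics/s2.png

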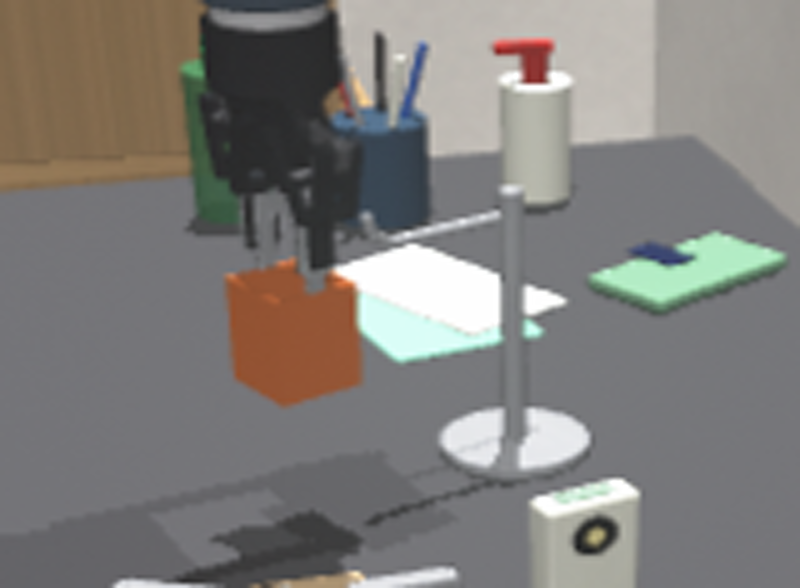

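The side crop shows the hook tip at (368,225) level with the handle opening. I'll make a small correction, then slide on.

Request:
{"api": "carry_out", "payload": {
  "motion": [0,0,0,0.008,0.004,0,1,0,0,0,0,0.0035,0,1,0,0,0,0,0,0.005,1,0,0,0,0,0,0,1]
}}

```text
time_s: 10.6
eef_pos: [0.462, 0.2419, 0.2079]
eef_rot: [0.699, -0.136, 0.689, 0.135]
wrist_force: [0.3, -0.1, -1.8]
opening: 0.629
```

```bash
python3 - <<'E'
from h import *
o=ctrl.get_obs(); print(o['eef_pos'],o['wrist_force'],rot(o).as_matrix().round(3))
plan(np.array([.545,.276,.199]),np.radians(112.5),1,.02)
E
```

```text
[0.4620011  0.2419284  0.20791161] [ 0.29640777 -0.06528916 -1.78513093] [[ 0.014 -0.376  0.926]
 [ 0.003  0.927  0.376]
 [-1.    -0.003  0.014]]
5 rows, q6 -1.7
-0.1,0.2,0,0.002,0.0001,0.0179,1,
-0.1,0.2,0,0.002,0,0.0179,1,
-0.1,0.2,0,0.0019,0,0.0179,1,
-0.1,0.2,0,0.0019,-0,0.0179,1,
-0.1,0.2,0,0.0018,-0,0.0179,1
```

Request:
{"api": "carry_out", "payload": {
  "motion": [0,0.8,0,0.006,0,0,1,0,0,0,0.003,0,0,1,0,0,0,0,0,0,1]
}}

```text
time_s: 10.9
eef_pos: [0.4625, 0.2423, 0.1987]
eef_rot: [0.694, -0.137, 0.694, 0.135]
wrist_force: [0.5, -0.4, -0.8]
opening: 0.626
```

```bash
python3 - <<'E'
from h import *
o=ctrl.get_obs(); print(o['eef_pos'],o['wrist_force'],rot(o).as_matrix()[:,0].round(3))
plan(np.array([.545,.276,.199]),np.radians(112.5),1,.02)
E
```

```text
[0.46251054 0.24226166 0.1987167 ] [ 0.51007259 -0.35449406 -0.81769215] [ 0.001 -0.003 -1.   ]
5 rows, q6 -1.7
-0.1,-0,0,-0.0001,0,0.0178,1,
-0.1,-0,0,-0.0001,0,0.0178,1,
-0.1,-0,0,-0.0001,-0,0.0178,1,
-0.1,-0,0,-0.0001,-0,0.0178,1,
-0.1,-0,0,-0.0001,-0.0001,0.0178,1
```

Request:
{"api": "carry_out", "payload": {
  "motion": [0,0,0,0,0,0.015,1,0,0,0,0,0,0.015,1,0,0,0,0,0,0,1]
}}

```text
time_s: 11.2
eef_pos: [0.4904, 0.2536, 0.1979]
eef_rot: [0.694, -0.137, 0.694, 0.134]
wrist_force: [-0.1, -0.3, -0.7]
opening: 0.622
```

```bash
python3 - <<'E'
from h import *
o=ctrl.get_obs(); print(o['eef_pos'],o['wrist_force'],rot(o).as_matrix()[:,0].round(3))
plan(np.array([.545,.276,.199]),np.radians(112.5),1,.015)
E
```

```text
[0.49040566 0.25361503 0.19793378] [-0.13068282 -0.29284882 -0.67808953] [-0.001 -0.004 -1.   ]
4 rows, q6 -1.69
-0.1,-0,0,-0.0003,0,0.0148,1,
-0.1,-0,0,-0.0003,0,0.0148,1,
-0.1,-0,0,-0.0003,-0,0.0148,1,
-0.1,-0,0,-0.0003,-0,0.0148,1
```

Request:
{"api": "carry_out", "payload": {
  "motion": [0,0,0,0,0,0.015,1,0,0,0,0,0,0.015,1,0,0,0,0,0,0.015,1,0,0,0,0,0,0.014,1,0,0,0,0,0,0,1,0,0,0,0.009,0,0,1,0,0,0,0.009,0,0,1,0,0,0,0.008,0,0,1,0,0,0,0,0,0,1]
}}

```text
time_s: 12.1
eef_pos: [0.5402, 0.2742, 0.1667]
eef_rot: [0.69, -0.137, 0.698, 0.134]
wrist_force: [-0.1, 0.9, -1.7]
opening: 0.626
```

```bash
python3 - <<'E'
from h import *
o=ctrl.get_obs(); print(o['eef_pos'],o['wrist_force'],rot(o).as_matrix()[:,0].round(3))
T=campose("side"); im=ctrl.camera("side")
for t in ("bail","hook_seat"): print(t,[(round(d["conf"],2),w(T,d["point"]).round(4)) for d in ctrl.landmark_of("side",t)[:4]])
cv2.imwrite("pics/s3.png",cv2.resize(im[100:220,220:340],None,fx=5,fy=5,interpolation=cv2.INTER_CUBIC))
E
```

```text
[0.54018026 0.27423971 0.16671889] [-0.05407625  0.92869902 -1.74626189] [-0.009 -0.006 -1.   ]
bail [(0.97, array([ 0.8014, -0.1031,  0.1858])), (0.96, array([ 0.4565, -0.0695,  0.1348])), (0.74, array([ 0.349 , -0.1366,  0.1831])), (0.71, array([0.5387, 0.2795, 0.2081]))]
hook_seat [(0.59, array([0.5486, 0.2769, 0.2033])), (0.29, array([0.5412, 0.2748, 0.2055]))]
```

View pics/s3.png

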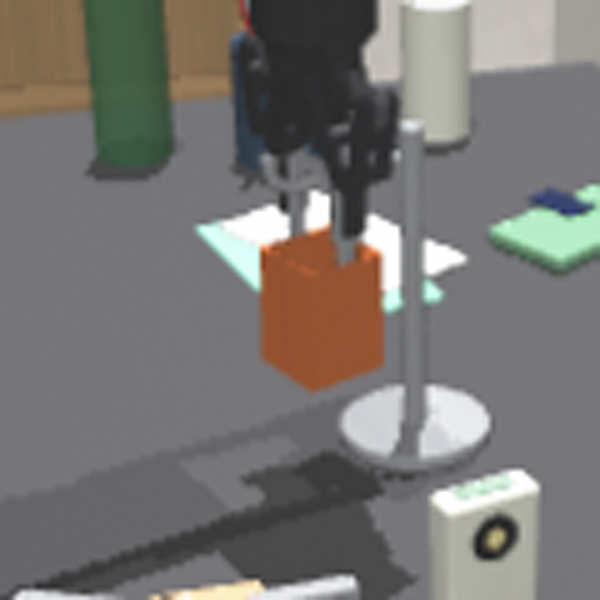

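The wire passes through the loop, and the bail sits at the seat height (0.208). I'll release.

Request:
{"api": "carry_out", "payload": {
  "motion": [0,0,0,0.002,0,0,1,0,0,0,0,0,0,0,0,0,0,0,0,0,-1,0,0,0,0,0,0,-1,0,0,0,0,0,0,-1,0,0,0,0,0,0,-1]
}}

```text
time_s: 12.85
eef_pos: [0.5432, 0.2751, 0.1691]
eef_rot: [0.693, -0.137, 0.695, 0.134]
wrist_force: [-0.3, -0.5, 0.6]
opening: 0.999
```

```bash
python3 - <<'E'
from h import *
o=ctrl.get_obs(); print(o['eef_pos'],o['opening'],rot(o).as_matrix()[:,0].round(3))
T=campose("side"); im=ctrl.camera("side")
for t in ("bail","basket"): print(t,[(round(d["conf"],2),w(T,d["point"]).round(4)) for d in ctrl.landmark_of("side",t)[:5]])
E
```

```text
[0.54317757 0.2751452  0.16913104] 0.9986051790741876 [-0.002 -0.004 -1.   ]
bail [(0.66, array([0.5418, 0.2803, 0.2042])), (0.64, array([ 0.346 , -0.1383,  0.1844])), (0.63, array([ 0.455 , -0.0702,  0.1285])), (0.63, array([ 0.8028, -0.0999,  0.1862])), (0.44, array([ 0.4325, -0.4251,  0.0038]))]
basket [(0.95, array([ 0.455 , -0.0712, -0.0038])), (0.91, array([ 0.8024, -0.098 , -0.002 ])), (0.79, array([ 0.3512, -0.139 , -0.0022])), (0.78, array([0.5432, 0.2756, 0.067 ])), (0.43, array([ 0.4509, -0.2288,  0.0509]))]
```

Request:
{"api": "carry_out", "payload": {
  "motion": [0,0,0,-0.015,0,0,-1,0,0,0,-0.03,0,0,-1,0,0,0,-0.035,0,0,-1,0,0,0,-0.035,0,0,-1,0,0,0,-0.03,0,0,-1,0,0,0,0,0,0,-1]
}}

```text
time_s: 13.6
eef_pos: [0.5427, 0.2757, 0.3239]
eef_rot: [0.693, -0.137, 0.695, 0.134]
wrist_force: [0.5, 0.9, -0.7]
opening: 1.001
```

```bash
python3 - <<'E'
from h import *
o=ctrl.get_obs(); print(o['eef_pos'],rot(o).as_matrix()[:,0].round(3))
plan(np.array([.46,-.16,.27]),np.radians(14),-1,.045,False)
E
```

```text
[0.54274002 0.27565119 0.32394859] [-0.002 -0.004 -1.   ]
13 rows, q6 -1.68
7.6,0,0,0.0043,-0.0286,-0.0185,-1,
7.6,0,0,0.0043,-0.0308,-0.0146,-1,
7.6,0,0,0.0043,-0.0325,-0.0104,-1,
7.6,0,0,0.0043,-0.0336,-0.0061,-1,
7.6,0,0,0.0043,-0.0341,-0.0016,-1,
7.6,0,0,0.0042,-0.034,0.0029,-1,
7.6,0,0,0.0042,-0.0333,0.0073,-1,
7.6,0,0,0.0042,-0.0321,0.0116,-1,
7.6,0,0,0.0042,-0.0302,0.0158,-1,
7.6,0,0,0.0042,-0.0279,0.0196,-1,
7.6,0,0,0.0042,-0.0251,0.0231,-1,
7.6,0,0,0.0042,-0.0219,0.0262,-1,
7.6,0,0,0.0042,-0.0182,0.0288,-1
```

Request:
{"api": "carry_out", "payload": {
  "motion": [7.6,0,0,0,-0.0285,-0.0185,-1,7.6,0,0,0,-0.031,-0.0145,-1,7.6,0,0,0,-0.0325,-0.0105,-1,7.6,0,0,0.004,-0.0335,-0.006,-1,7.6,0,0,0.004,-0.034,-0.0015,-1,7.6,0,0,0.004,-0.034,0.003,-1,7.6,0,0,0.004,-0.0335,0.0075,-1,7.6,0,0,0.004,-0.032,0.0115,-1,7.6,0,0,0.004,-0.03,0.016,-1,0,0,0,0,0,0,-1]
}}

```text
time_s: 14.6
eef_pos: [0.4761, -0.0339, 0.3046]
eef_rot: [0.646, 0.292, 0.642, -0.293]
wrist_force: [0.3, -0.1, -0.9]
opening: 1.0
```

```bash
python3 - <<'E'
from h import *
o=ctrl.get_obs(); print(o['eef_pos'],rot(o).as_matrix()[:,0].round(3))
plan(np.array([.46,-.16,.25]),np.radians(14),-1,.045,False)
E
```

```text
[ 0.47614986 -0.03387559  0.30461362] [ 0.004 -0.004 -1.   ]
4 rows, q6 -1.04
6.8,0.1,-0,0.0138,-0.0238,0.021,-1,
6.8,0.1,-0,0.0137,-0.0211,0.0237,-1,
6.8,0.1,-0,0.0137,-0.0182,0.026,-1,
6.8,0.1,-0,0.0137,-0.015,0.028,-1
```

Request:
{"api": "carry_out", "payload": {
  "motion": [6.8,0,0,0.0137,-0.024,0.021,-1,6.8,0,0,0.0137,-0.021,0.0237,-1,6.8,0,0,0.0137,-0.018,0.026,-1,6.8,0,0,0.0137,-0.015,0.028,-1,0,0,0,0,0,0,-1]
}}

```text
time_s: 15.1
eef_pos: [0.46, -0.162, 0.2506]
eef_rot: [0.558, 0.44, 0.551, -0.438]
wrist_force: [-0.2, 1.2, -0.5]
opening: 1.001
```

```bash
python3 see.py w7 cell_center cell stand windows; python3 - <<'E'
from h import *
im=cv2.imread("pics/w7.png"); T=np.load("pics/w7.npy"); print(rot(ctrl.get_obs()).as_matrix().round(3))
u,v=proj("wrist",[.45,-.227,.06],T).astype(int); x0,y0=max(0,u-75),max(0,v-60); print(x0,y0)
cv2.imwrite("pics/c7.png",cv2.resize(im[y0:y0+120,x0:x0+150],None,fx=5,fy=5,interpolation=cv2.INTER_CUBIC))
E
```

```text
[ 0.4606 -0.1607  0.2516]
cell 0.97 [ 0.4515 -0.2276  0.0315] [303. 222.]
stand 0.98 [ 0.4486 -0.2258 -0.0024] [302. 212.]
[[ 0.013  0.971  0.237]
 [-0.004  0.237 -0.971]
 [-1.     0.011  0.007]]
225 170
```

View pics/c7.png

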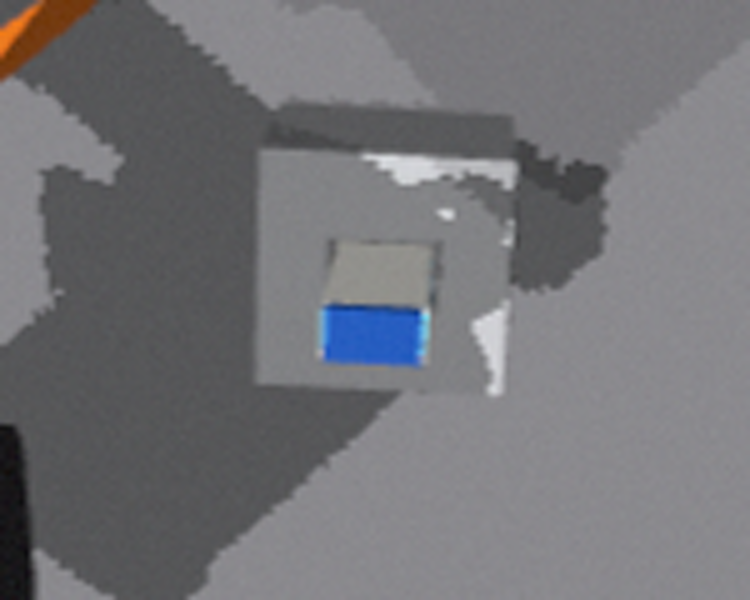

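Crop: the blue stopper runs (325,304)–(425,308) along its long side, with the windows at the left and right ends. That puts cell x at about 12° and means the jaws must close along about −78°. I'll refine with a mask.

```bash
python3 - <<'E'
from h import *
T=np.load("pics/w7.npy"); im=cv2.imread("pics/w7.png"); hsv=cv2.cvtColor(im,cv2.COLOR_BGR2HSV)
m=(hsv[...,0]>100)&(hsv[...,0]<125)&(hsv[...,1]>170); s=np.zeros_like(m); s[220:255,280:320]=m[220:255,280:320]
ys,xs=np.nonzero(s); P=np.array([ray("wrist",(x,y),.08,T)[:2] for x,y in zip(xs,ys)]).astype(np.float32)
print(len(xs),P.mean(0)); r=cv2.minAreaRect(P*1000); print(r)
c=P.mean(0); v=np.linalg.eigh(np.cov((P-c).T))[1][:,1]; print(np.degrees(np.arctan2(v[1],v[0])))
# stand top edges
plan(np.array([c[0],c[1],.17]),np.radians(-78),-1,.045,False)
E
```

```text
202 [ 0.44948846 -0.22605747]
((449.5606384277344, -226.07220458984375), (19.819175720214844, 12.339818000793457), 7.91925573348999)
-171.35834562883832
12 rows, q6 -0.82
7.6,-0,-0.1,0.0069,-0.0024,0.0051,-1,
7.6,-0,-0.1,0.0069,-0.0017,0.0054,-1,
7.6,-0,-0.1,0.0069,-0.0009,0.0056,-1,
7.6,-0,-0.1,0.0069,-0.0002,0.0056,-1,
7.6,-0,-0.1,0.0069,0.0006,0.0056,-1,
7.6,-0,-0.1,0.0069,0.0013,0.0055,-1,
7.6,-0,-0.1,0.0069,0.0021,0.0053,-1,
7.6,-0,-0.1,0.0069,0.0027,0.0049,-1,
7.6,-0,-0.1,0.0069,0.0034,0.0045,-1,
7.6,-0,-0.1,0.0069,0.004,0.004,-1,
7.6,-0,-0.1,0.0069,0.0045,0.0035,-1,
7.6,-0,-0.1,0.0069,0.0049,0.0028,-1
```

Request:
{"api": "carry_out", "payload": {
  "motion": [7.8,0,-0.1,0,-0.0024,0.005,-1,7.8,0,-0.1,0,-0.0017,0.0055,-1,7.8,0,-0.1,0,-0.001,0.0055,-1,7.8,0,-0.1,0.005,0,0.0055,-1,7.8,0,-0.1,0.005,0.0005,0.0055,-1,7.8,0,-0.1,0.005,0.0013,0.0055,-1,7.8,0,-0.1,0.005,0.002,0.0053,-1,7.8,0,-0.1,0.005,0.0027,0.005,-1,7.8,0,-0.1,0.005,0.0034,0.0045,-1,7.8,0,-0.1,0.005,0.004,0.004,-1]
}}

```text
time_s: 16.35
eef_pos: [0.457, -0.2045, 0.2257]
eef_rot: [0.152, 0.694, 0.148, -0.688]
wrist_force: [0.0, -0.7, -1.0]
opening: 1.0
```

```bash
python3 - <<'E'
from h import *
o=ctrl.get_obs(); print(o['eef_pos'],rot(o).as_matrix()[:,0].round(3))
plan(np.array([.450,-.2265,.16]),np.radians(-80),-1,.025,False)
E
```

```text
[ 0.45695822 -0.20454251  0.22570362] [ 0.01  -0.003 -1.   ]
3 rows, q6 0.48
4.8,-0.2,-0.1,0.0219,0.0055,0.0053,-1,
4.8,-0.2,-0.1,0.0219,0.006,0.0048,-1,
4.8,-0.2,-0.1,0.0219,0.0064,0.0042,-1
```

Request:
{"api": "carry_out", "payload": {
  "motion": [4.8,-0.2,-0.1,0.022,0.0055,0.0053,-1,4.8,-0.2,-0.1,0.022,0.006,0.0048,-1,4.8,-0.2,-0.1,0.022,0.0064,0.0042,-1,0,0,0,0,0,0,-1]
}}

```text
time_s: 16.75
eef_pos: [0.4533, -0.2238, 0.1611]
eef_rot: [0.063, 0.706, 0.06, -0.703]
wrist_force: [0.1, -0.3, -0.1]
opening: 1.001
```

```bash
python3 see.py w8 cell_center cell stand; python3 - <<'E'
from h import *
o=ctrl.get_obs(); M=rot(o).as_matrix(); print(M.round(3), np.degrees(np.arctan2(M[1,1],M[0,1])))
im=cv2.imread("pics/w8.png"); T=np.load("pics/w8.npy"); hsv=cv2.cvtColor(im,cv2.COLOR_BGR2HSV)
u,v=proj("wrist",[.45,-.2265,.08],T).astype(int); print(u,v)
m=(hsv[...,0]>100)&(hsv[...,0]<125)&(hsv[...,1]>170); s=np.zeros_like(m); s[v-40:v+40,u-40:u+40]=m[v-40:v+40,u-40:u+40]
ys,xs=np.nonzero(s); print(len(xs),xs.min(),xs.max(),ys.min(),ys.max()); P=np.array([ray("wrist",(x,y),.08,T)[:2] for x,y in zip(xs,ys)]).astype(np.float32)
print(P.mean(0),cv2.minAreaRect(P*1000))
cv2.imwrite("pics/c8.png",cv2.resize(im[180:380,200:440],None,fx=3,fy=3))
E
```

```text
[ 0.4543 -0.2241  0.1628]
cell_center 0.95 [ 0.4463 -0.2278  0.0528] [325. 209.]
cell 0.56 [ 0.4529 -0.2262  0.0334] [324. 195.]
stand 0.84 [ 0.4458 -0.2261 -0.0035] [323. 192.]
[[ 0.009  0.175 -0.985]
 [-0.008 -0.985 -0.175]
 [-1.     0.01  -0.008]] -79.93043989090759
324 214
424 317 333 201 227
[ 0.45087087 -0.22675985] ((450.6550598144531, -226.77687072753906), (20.55731964111328, 12.012469291687012), 9.863327026367188)
```

View pics/c8.png

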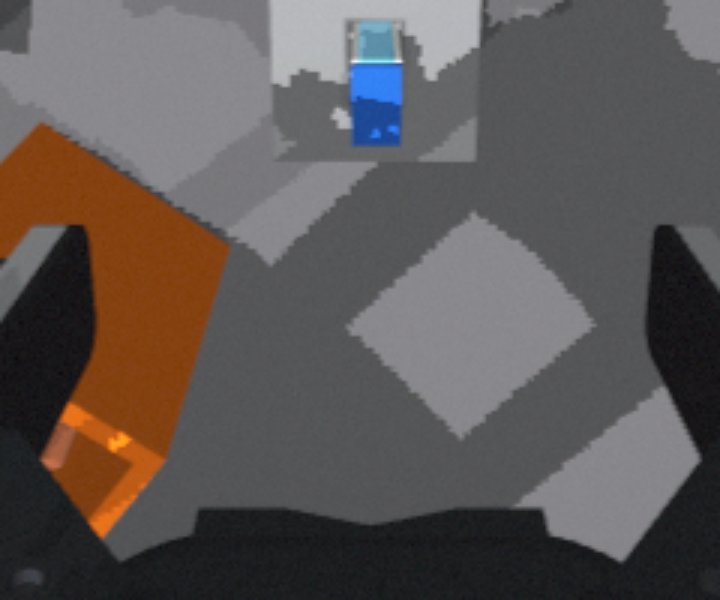

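Crop: the stopper is upright and centred at (377,105), the window faces image-up, and the frosted faces are left and right. The large basket's nearest rim corner is at (160,460). I'll check clearance and plan the descent.

```bash
python3 - <<'E'
from h import *
T=np.load("pics/w8.npy")
for px,z in (((253,333),.12),((276,262),.0),((214,221),0.)): print(ray("wrist",px,z,T))
plan(np.array([.4507,-.2268,.16]),np.radians(-80),-1,.01,False)
E
```

```text
[ 0.36970989 -0.19003178  0.12      ]
[ 0.36270861 -0.19009555  0.        ]
[ 0.39782569 -0.12145321  0.        ]
1 rows, q6 0.7
0.1,-0.4,-0.6,0.0048,0.0006,0.0049,-1
```

Request:
{"api": "carry_out", "payload": {
  "motion": [0,-0.4,-0.6,0.005,0.0006,0.004,-1,0,0,0,0.025,0,0,-1,0,0,0,0.025,0,0,-1,0,0,0,0.02,0,0,-1,0,0,0,0,0,0,-1]
}}

```text
time_s: 17.45
eef_pos: [0.4552, -0.2285, 0.0936]
eef_rot: [0.067, 0.707, 0.063, -0.701]
wrist_force: [-0.7, -0.1, 0.3]
opening: 0.998
```

```bash
python3 - <<'E'
from h import *
plan(np.array([.4507,-.2268,.06]),np.radians(-80),-1,.015,False)
o=ctrl.get_obs(); print(o['eef_pos'],rot(o).as_matrix().round(3))
E
```

```text
3 rows, q6 0.69
0.2,-0.1,-0.1,0.0112,-0.0009,0.0015,-1,
0.2,-0.1,-0.1,0.0112,-0.0009,0.0014,-1,
0.2,-0.1,-0.1,0.0112,-0.0008,0.0014,-1
[ 0.45522553 -0.22848627  0.09357739] [[ 0.009  0.182 -0.983]
 [-0.005 -0.983 -0.182]
 [-1.     0.007 -0.007]]
```

Request:
{"api": "carry_out", "payload": {
  "motion": [0.2,-0.4,-0.3,0.011,-0.0009,0.0017,-1,0.2,0,0,0.011,-0.0009,0.0017,-1,0.2,0,0,0.011,-0.0009,0.0015,-1,0,0,0,0,0,0,-1]
}}

```text
time_s: 17.85
eef_pos: [0.4513, -0.228, 0.0611]
eef_rot: [0.063, 0.706, 0.06, -0.703]
wrist_force: [-0.4, 0.6, 0.4]
opening: 0.997
```

```bash
python3 - <<'E'
from h import *
plan(np.array([.4507,-.2268,.048]),np.radians(-80),-1,.015,False)
o=ctrl.get_obs(); print(o['eef_pos'],rot(o).as_matrix().round(3))
E
```

```text
1 rows, q6 0.7
-0.1,-0.1,-0.3,0.0131,-0.0014,0.0004,-1
[ 0.45127439 -0.22803922  0.06113432] [[ 0.003  0.172 -0.985]
 [-0.004 -0.985 -0.172]
 [-1.     0.004 -0.003]]
```

Request:
{"api": "carry_out", "payload": {
  "motion": [0,-0.1,-0.2,0.0065,-0.0007,0.0004,-1,0,0,0,0.006,-0.0007,0,-1,0,0,0,0,0,0,-1,0,0,0,0,0,0,-1]
}}

```text
time_s: 18.25
eef_pos: [0.4511, -0.2271, 0.0482]
eef_rot: [0.062, 0.705, 0.061, -0.704]
wrist_force: [0.3, -1.2, -0.1]
opening: 1.005
```

```bash
python3 - <<'E'
from h import *
plan(np.array([.4507,-.2268,.048]),np.radians(-80),-1,.015,False)
o=ctrl.get_obs(); print(o['eef_pos'],rot(o).as_matrix()[:,0].round(3),o['wrist_force'])
E
```

```text
1 rows, q6 0.7
-0.1,-0.1,-0.1,0.0002,-0.0004,0.0004,-1
[ 0.45112443 -0.22709788  0.04816208] [ 0.002 -0.001 -1.   ] [ 0.28191117 -1.22760562 -0.10755007]
```

Within 0.5 mm. I'll close.

Request:
{"api": "carry_out", "payload": {
  "motion": [0,0,0,0,0,0,0.5,0,0,0,0,0,0,0.7,0,0,0,0,0,0,0.8,0,0,0,0,0,0,1,0,0,0,0,0,0,1,0,0,0,0,0,0,1,0,0,0,0,0,0,1]
}}

```text
time_s: 18.95
eef_pos: [0.4518, -0.2275, 0.0493]
eef_rot: [0.062, 0.706, 0.06, -0.703]
wrist_force: [0.4, 0.6, -1.0]
opening: 0.135
```

```bash
python3 - <<'E'
from h import *
o=ctrl.get_obs(); print(o['eef_pos'],o['opening']*85,rot(o).as_matrix()[:,0].round(3),o['wrist_force'])
T=campose("side"); ctrl.camera("side"); print([(d["conf"],w(T,d["point"]).round(4)) for d in ctrl.landmark_of("side","bail")])
E
```

```text
[ 0.45183392 -0.22751447  0.04929577] 11.44425739376721 [ 0.003 -0.002 -1.   ] [ 0.41476633  0.59399953 -0.96513622]
[(0.87, array([ 0.3457, -0.1413,  0.1878])), (0.71, array([ 0.8034, -0.1003,  0.1862])), (0.57, array([ 0.4555, -0.0662,  0.1297]))]
```

Request:
{"api": "carry_out", "payload": {
  "motion": [0,0,0,-0.01,0,0,1,0,0,0,-0.02,0,0,1,0,0,0,-0.03,0,0,1,0,0,0,-0.03,0,0,1,0,0,0,-0.03,0,0,1,0,0,0,-0.03,0,0,1,0,0,0,0,0,0,1]
}}

```text
time_s: 19.75
eef_pos: [0.4506, -0.2267, 0.2078]
eef_rot: [0.062, 0.705, 0.061, -0.704]
wrist_force: [1.3, 0.7, 0.6]
opening: 0.135
```

```bash
python3 - <<'E'
from h import *
o=ctrl.get_obs(); print(o['eef_pos'],o['opening']*85,rot(o).as_matrix()[:,0].round(3),o['wrist_force'])
plan(np.array([.6135,-.0585,.20]),np.radians(13.8),1,.035,False)
E
```

```text
[ 0.45059577 -0.22674309  0.20775864] 11.49530104922369 [ 0.002 -0.002 -1.   ] [1.32881149 0.66864651 0.56933593]
12 rows, q6 0.7
-7.8,0,-0,0.0007,-0.0115,-0.0158,1,
-7.8,0,-0,0.0007,-0.0092,-0.0172,1,
-7.8,0,-0,0.0007,-0.0068,-0.0183,1,
-7.8,0,-0,0.0007,-0.0042,-0.0191,1,
-7.8,0,-0,0.0007,-0.0016,-0.0194,1,
-7.8,0,-0,0.0007,0.0011,-0.0195,1,
-7.8,0,-0,0.0007,0.0037,-0.0192,1,
-7.8,0,-0,0.0007,0.0063,-0.0185,1,
-7.8,0,-0,0.0007,0.0087,-0.0175,1,
-7.8,0,-0,0.0007,0.011,-0.0161,1,
-7.8,0,-0,0.0007,0.0131,-0.0144,1,
-7.8,0,-0,0.0007,0.015,-0.0125,1
```

Request:
{"api": "carry_out", "payload": {
  "motion": [-7.8,0,0,0,-0.0115,-0.016,1,-7.8,0,0,0,-0.009,-0.017,1,-7.8,0,0,0,-0.007,-0.0185,1,-7.8,0,0,0,-0.004,-0.019,1,-7.8,0,0,0,-0.0015,-0.0195,1,-7.8,0,0,0,0.001,-0.0195,1,-7.8,0,0,0,0.0035,-0.019,1,-7.8,0,0,0,0.0065,-0.0185,1,-7.8,0,0,0,0.0085,-0.0175,1,-7.8,0,0,0,0.011,-0.016,1]
}}

```text
time_s: 20.75
eef_pos: [0.5851, -0.0801, 0.2076]
eef_rot: [0.504, 0.496, 0.502, -0.497]
wrist_force: [0.9, -0.9, -0.3]
opening: 0.135
```

```bash
python3 - <<'E'
from h import *
o=ctrl.get_obs(); print(o['eef_pos'],o['opening']*85,rot(o).as_matrix()[:,0].round(3))
plan(np.array([.6135,-.0585,.20]),np.radians(13.8),1,.03,False)
E
```

```text
[ 0.58512483 -0.08007462  0.20756215] 11.46515572350554 [ 0.    -0.003 -1.   ]
2 rows, q6 -0.35
-6.5,0.1,0,0.0037,0.0143,-0.0106,1,
-6.5,0.1,0,0.0038,0.0154,-0.0089,1
```

Request:
{"api": "carry_out", "payload": {
  "motion": [-6.5,0,0,0.004,0.0143,-0.0106,1,-6.5,0,0,0.004,0.0154,-0.009,1,0,0,0,0,0,0,1]
}}

```text
time_s: 21.05
eef_pos: [0.6144, -0.0552, 0.1981]
eef_rot: [0.56, 0.431, 0.559, -0.433]
wrist_force: [-0.1, 0.1, -0.7]
opening: 0.133
```

```bash
python3 see.py w9 cell_center beam_mid meter; python3 - <<'E'
from h import *
plan(np.array([.6135,-.0585,.09]),np.radians(13.8),1,.03,False)
T=campose("side"); ctrl.camera("side")
for t in ("bail","cell_center","basket"): print(t,[(round(d["conf"],2),w(T,d["point"]).round(4)) for d in ctrl.landmark_of("side",t)])
E
```

```text
[ 0.6137 -0.0557  0.1982]
cell_center 0.95 [ 0.6142 -0.057   0.2027] [322. 266.]
cell_center 0.63 [ 0.6152 -0.0595  0.1797] [323. 251.]
beam_mid 0.77 [ 0.6143 -0.0605  0.0685] [322. 198.]
meter 0.96 [ 0.6172 -0.0593 -0.0023] [325. 181.]
4 rows, q6 -0.53
0.1,0,0,0.0273,-0,0.0003,1,
0.1,0,0,0.0273,-0,0.0003,1,
0.1,0,0,0.0273,-0,0.0003,1,
0.1,0,0,0.0273,-0,0.0003,1
bail [(0.94, array([ 0.4574, -0.0671,  0.1315])), (0.93, array([ 0.3494, -0.1364,  0.1814])), (0.82, array([ 0.8036, -0.0993,  0.1897])), (0.76, array([0.5436, 0.2758, 0.2047])), (0.71, array([0.5412, 0.2752, 0.1905])), (0.68, array([ 0.6186, -0.0593,  0.1993]))]
cell_center [(0.47, array([ 0.6172, -0.0643,  0.2009]))]
basket [(0.82, array([ 0.8016, -0.0999, -0.0024])), (0.78, array([0.5436, 0.278 , 0.0706])), (0.69, array([ 0.3519, -0.1407, -0.0007]))]
```

View pics/w9.png

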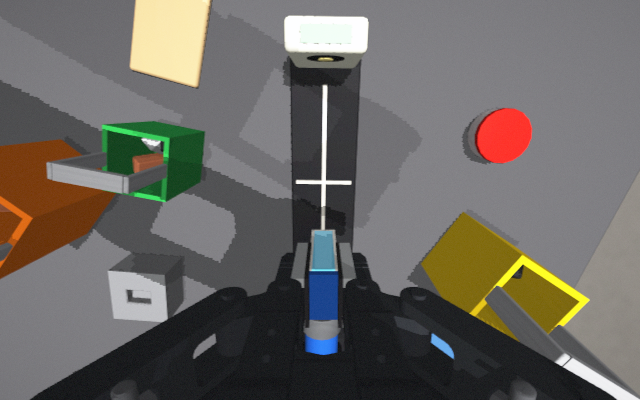

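Wrist view: the cell is gripped by its frosted faces (310–338), with its window facing the sensor. The white line runs (325,85)–(323,228), the cross is at (324,183), and the pocket is empty. I'll refine the beam target from the line.

```bash
python3 - <<'E'
from h import *
T=np.load("pics/w9.npy"); g=cv2.imread("pics/w9.png").min(2).astype(int)
pts=[]
for y in list(range(92,176,3))+list(range(192,226,3)):
    r=g[y,312:336].astype(float); r=np.clip(r-100,0,None); pts.append(((r*np.arange(312,336)).sum()/r.sum(),y))
P=np.array([ray("wrist",p,.006,T)[:2] for p in pts]); v=np.polyfit(P[:,1],P[:,0],1); print("line x at y=-.0585:",np.polyval(v,-.0585),"yaw",90-np.degrees(np.arctan(v[0])), "res",np.abs(P[:,0]-np.polyval(v,P[:,1])).max())
rr=[]
for x in list(range(300,318))+list(range(332,348)):
    c=np.clip(g[174:192,x]-100.,0,None); rr.append((x,(c*np.arange(174,192)).sum()/c.sum()))
Q=np.array([ray("wrist",p,.006,T)[:2] for p in rr]); print("cross bar mean",Q.mean(0), "yaw",np.degrees(np.arctan(np.polyfit(Q[:,0],Q[:,1],1)[0])))
M=rot(ctrl.get_obs()).as_matrix(); print("tool y yaw",np.degrees(np.arctan2(M[1,1],M[0,1])),M[:,0])
E
```

```text
line x at y=-.0585: 0.6146964414489815 yaw 103.8003118177505 res 0.0001802202019237642
cross bar mean [ 0.61479749 -0.05938174] yaw 13.75848583151447
tool y yaw 14.31235579351603 [-7.11514543e-05 -3.26597281e-03 -9.99994664e-01]
```

Request:
{"api": "carry_out", "payload": {
  "motion": [0.2,0,0,0.03,0.0003,0.001,1,0.2,0,0,0.03,0.0003,0.001,1,0,0,0,0.025,0,0.001,1,0,0,0,0.02,0,0,1,0,0,0,0,0,0,1]
}}

```text
time_s: 21.95
eef_pos: [0.6164, -0.0629, 0.0946]
eef_rot: [0.559, 0.437, 0.553, -0.437]
wrist_force: [0.5, 0.0, 0.2]
opening: 0.135
```

```bash
python3 - <<'E'
from h import *
plan(np.array([.6147,-.059,.0633]),np.radians(13.8),1,.01,False)
o=ctrl.get_obs(); print(o['eef_pos'])
E
```

```text
4 rows, q6 -0.53
-0,0.1,-0.1,0.0078,-0.0002,-0.0011,1,
-0,0.1,-0.1,0.0078,-0.0002,-0.0011,1,
-0,0.1,-0.1,0.0078,-0.0002,-0.0011,1,
-0,0.1,-0.1,0.0078,-0.0002,-0.0011,1
[ 0.61638611 -0.06289194  0.09460704]
```

Request:
{"api": "carry_out", "payload": {
  "motion": [0,0.2,-0.3,0.008,-0.0002,-0.001,1,0,0.2,-0.1,0.008,-0.0002,-0.001,1,0,0,0,0.008,-0.0002,-0.001,1,0,0,0,0.007,-0.0002,0,1,0,0,0,0,0,0,1,0,0,0,0,0,0,1]
}}

```text
time_s: 22.55
eef_pos: [0.6172, -0.0611, 0.0653]
eef_rot: [0.556, 0.438, 0.554, -0.437]
wrist_force: [0.3, -0.1, -0.8]
opening: 0.139
```

```bash
python3 - <<'E'
from h import *
plan(np.array([.6147,-.059,.0633]),np.radians(13.8),1,.01,False)
o=ctrl.get_obs(); print(o['eef_pos'],o['opening']*85,o['wrist_force'])
for c in ("side","scene"):
    T=campose(c); ctrl.camera(c)
    for t in ("cell_center","cell"): print(c,t,[(round(d["conf"],2),w(T,d["point"]).round(4)) for d in ctrl.landmark_of(c,t)])
E
```

```text
1 rows, q6 -0.53
-0.3,0.1,-0.1,0.002,-0.0019,-0.0027,1
[ 0.61719826 -0.06112319  0.06531669] 11.8166512519499 [ 0.34849794 -0.10210509 -0.80657826]
side cell_center [(0.64, array([ 0.6196, -0.066 ,  0.0672]))]
side cell [(0.66, array([ 0.6197, -0.0633,  0.0482])), (0.35, array([0.5451, 0.2745, 0.201 ]))]
scene cell_center []
scene cell []
```

Request:
{"api": "carry_out", "payload": {
  "motion": [-0.3,0.1,-0.1,0.001,-0.0019,-0.0025,1,0,0,0,0,0,0,1,0,0,0,0,0,0,1,0,0,0,0,0,0,1]
}}

```text
time_s: 23.25
eef_pos: [0.6147, -0.059, 0.0648]
eef_rot: [0.557, 0.436, 0.556, -0.436]
wrist_force: [0.0, -0.3, -1.1]
opening: 0.132
```

```bash
python3 - <<'E'
from h import *
plan(np.array([.6147,-.059,.0633]),np.radians(13.8),1,.01,False)
o=ctrl.get_obs(); print(o['eef_pos'],o['opening']*85,o['dq'].round(3))
T=campose("wrist"); im=ctrl.camera("wrist"); cv2.imwrite("pics/fin.png",im)
hsv=cv2.cvtColor(im,cv2.COLOR_BGR2HSV); m=(hsv[...,0]>90)&(hsv[...,0]<125)&(hsv[...,1]>100); m[:, :280]=0; m[:,370:]=0; m[:230]=0; m[375:]=0
ys,xs=np.nonzero(m)
for y in range(ys.min(),ys.max(),8):
    x=xs[ys==y]; 
    if len(x): print(y,x.min(),x.max(),end="; ")
print("tcp px col",proj("wrist",o['eef_pos']-np.array([0,0,-.02]),T))
for t in ("cell_center","cell"): print(t,[(round(d["conf"],2),w(T,d["point"]).round(4)) for d in ctrl.landmark_of("wrist",t)])
T=campose("side"); ctrl.camera("side")
for t in ("bail","basket"): print(t,[(round(d["conf"],2),w(T,d["point"]).round(4)) for d in ctrl.landmark_of("side",t)])
E
```

```text
1 rows, q6 -0.53
0.1,0,-0.1,0.0015,-0,0,1
[ 0.61472549 -0.05897627  0.06479878] 11.239490319852996 [-0.001 -0.001 -0.001  0.001 -0.    -0.002]
234 323 326; 242 314 331; 250 314 332; 258 313 333; 266 313 333; 274 308 338; 282 308 338; 290 309 338; 298 309 337; 306 309 337; 314 309 337; tcp px col [323.59111364 279.49423529]
cell_center [(0.97, array([ 0.6126, -0.062 ,  0.0675])), (0.7, array([7.739e-01, 3.310e-02, 1.000e-04]))]
cell [(0.93, array([ 0.6182, -0.0579,  0.0453])), (0.45, array([ 0.6173, -0.0606,  0.0459]))]
bail [(0.8, array([ 0.8035, -0.1022,  0.1855])), (0.7, array([0.5433, 0.2773, 0.2046])), (0.6, array([ 0.6172, -0.0627,  0.0487])), (0.58, array([ 0.4536, -0.0683,  0.1293]))]
basket [(0.76, array([ 0.4508, -0.0695, -0.0042])), (0.72, array([ 0.8059, -0.0997, -0.0042])), (0.61, array([0.5435, 0.2786, 0.0708])), (0.6, array([ 0.3517, -0.1373,  0.0021])), (0.55, array([ 0.7765,  0.0337, -0.0043]))]
```

```bash
python3 -c "
from bench import ctrl
print(ctrl.hand_in())"
```

```text
the job is handed in; nothing more can be done
None
```

The small orange basket hangs by its handle on the hook stand. The cell is held upright in the light path above the white cross, and I handed the job in at about 23 s of the 64 s allowed. No verdict was reported.

**Basket:** Let go, the last side view puts its bail at (0.543, 0.277, 0.205). That is about 2 mm from the measured hook seat, and the basket is upright.

**Cell:** It was gripped on the frosted faces only and is still held.
- **Position:** the tool is within 0.1 mm horizontally of the beam midpoint measured from the white cross. The cell's centre height is estimated at 71.5 mm against 70 mm. It is centred between the jaws in the wrist camera image.
- **Angle and motion:** the jaws are square to the beam within about 0.3°. The joints were at rest.

**Disagreements in the checks:**
- The networks' cell estimates differ by 3–4 mm from mine, within their stated accuracy. One side-view reading, taken just before the last 3 mm correction, was 5–7 mm off, and the scene camera did not detect the cell.
- The first grip on the basket was about 13 mm off-centre and tilted, so I opened the jaws and gripped it again.
- The picture limit kept me from viewing the final image, so the last check rests on numbers only.
- I did not measure the phone, tin or screwdriver again as a planned check, but nothing I did came near them.

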